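# Find the socket for the sunk nut in the comparator stand

### The arm

A 6-joint arm with a two-finger parallel gripper is mounted at the origin on the work surface. World frame = base frame: x ahead of the robot, y to its left, z up, the work surface at z = 0. Lengths are in mm, angles in rad, forces in N, time in s.
With the tool pointing down it reaches from about 275 to 750 mm from the base axis. Payload 10.2 kg.
Tool frame: the origin (TCP) lies at the very end of the fingers, on their centre line; the grasp point (between the pads) lies 19 mm behind it; z points along the fingers, y is the line along which they close (so a half turn about z gives the same grasp; the last joint's range is limited). The gripper opens to 85 mm and grips with 20 to 120 N. Pads are 22 mm wide; open, the fingers measure 114 mm over their backs; the gripper's body (76 mm by 85 mm) begins 54 mm behind the grasp point. The pads swing forward as they close: fully open they stand 13 mm farther back than shut.
Start: joints at [1.116, 0.313, 1.498, -0, 1.331, -0.223], TCP at [120.621, 510.962, 231.294] pointing down, gripper open.
Joint ranges: [-2.94, 2.94], [-0.97, 2.17], [0.19, 2.56], [-1.23, 4.37], [0.02, 3.11], [-2.88, 2.88]. Speed limits (rad/s): [2.39, 2.39, 3.01, 3.14, 3.14, 3.14].

### API

Orientations are given as a unit quaternion [w, x, y, z].
In Python, from rig import monitor, eyes, job gives the robot as it stands. The module is installed in compiled form; this text tells all that it offers.
- The arm moves only by the tool send_rows, never from a script. Its argument "targets" is one flat list of numbers, 7 for each row, row after row: the turn, a rotation vector about the tool's x, y, z in degrees, then the shift along the tool's x, y, z in units of 60 mm (1.0 is 60 mm), then the opening, from -1 (shut) to 1 (fully open), so that 0 is half open. A call has 1 to 5 rows; each row shifts and turns the commanded pose from where the row before left it, along the tool's axes as they then stand; what a row does not reach is not made up. A row lasts 1/8 s, in which the tool goes at most 62.5 mm and 10.7 degrees, less where a joint would pass 70% of its speed; a pose out of reach is approached as far as the arm can. A call is refused whole if a number of a shift passes 1 or a number of a turn 10.7, either way. A call with a gripper value outside its range is refused whole. The fingers move at their own pace and stop on an object; "newtons" is the grip in N (left out, the last holds). Time passes only in rows, so rows that do not move let the fingers close. It gives the time, the measured TCP pose, the force, the opening and the grip force at its end, in the units of the state.
- monitor.sense(): the state, without advancing time (a new reading comes with each control period).
- eyes.capture(name): name is "scene" or "top" or "wrist"; returns a dict with "img" (480x640x3 uint8, red, green, blue), "K" (3x3 intrinsics, pixels), "distortion" ([k1, k2, p1, p2, k3] as OpenCV has them; the pictures are not rectified), "R" (3x3) and "t" (3): a world point X has camera coordinates R X + t. Camera axes: x right, y down, z forward; pixel columns grow to the right and rows downward; lengths in mm; the calibration is good to about 2 mm. A picture is of the moment at which its call begins. There is no depth.
- job.finish_job(): hands the job in; it is judged then, once.
The state is a dict: "time_s": time; "joints": joint angles; "dq": joint speeds; "tau": joint torques, N m; "eef_pos": TCP position; "ee_rot": TCP orientation; "force": force on the tool from outside, world axes, zero at the start; "wrist_torque": the same for the moment, N m; "grip_width": opening from 0.0 (shut) to 1.0 (fully open); "grip_force": force on a finger pad.
Only numpy, scipy, OpenCV 4.12 (cv2) and the standard library are available. Lean on these libraries where they do the work, as an engineer would, in place of code of your own. Each camera call takes 0.05 s, during which the arm holds its last target. There are 200 camera calls.

### The job

Pull the sockets one at a time up out of the rack's spring clips and try them on the hex nut of the insert in the blue comparator stand until you find the one that goes fully home over the nut. Finish with that socket fully seated on the nut, upright and still held in the gripper; stand any socket that did not fit upright on the bench or leave it in the rack. Do not disturb the micrometer, the loupe or the oil bottle.

Things in the scene. Friction and masses are not known exactly. Their poses are not given: they have to be found in the camera images.
- socket_a_head (a point): Socket with a yellow band on its square head, standing in the rack open end down. This point: centre of the head (plain 28 x 28 mm square, 44 mm tall, the part to grip), 52 mm above the open lower end, 22 mm below the top; 58 mm above the bench while in the rack. x and y square to the head's faces, z up; the hex flats face 30, 90, 150... degrees from x.
- socket_a: The same yellow-banded socket, 74 mm tall, about 0.16 kg; origin at the centre of its open lower end. From there up: hex tube 24 mm long (18 mm across flats inside, 22.4 mm outside), round collar 48 mm across and 6 mm thick, then the square head.
- socket_b_head (a point): Socket with a green band on its square head, standing in the rack open end down. This point: centre of the head (plain 28 x 28 mm square, 44 mm tall, the part to grip), 52 mm above the open lower end, 22 mm below the top; 58 mm above the bench while in the rack. x and y square to the head's faces, z up; the hex flats face 30, 90, 150... degrees from x.
- socket_b: The same green-banded socket, 74 mm tall, about 0.16 kg; origin at the centre of its open lower end. From there up: hex tube 24 mm long (24 mm across flats inside, 28.4 mm outside), round collar 48 mm across and 6 mm thick, then the square head.
- socket_c_head (a point): Socket with a red band on its square head, standing in the rack open end down. This point: centre of the head (plain 28 x 28 mm square, 44 mm tall, the part to grip), 52 mm above the open lower end, 22 mm below the top; 58 mm above the bench while in the rack. x and y square to the head's faces, z up; the hex flats face 30, 90, 150... degrees from x.
- socket_c: The same red-banded socket, 74 mm tall, about 0.16 kg; origin at the centre of its open lower end. From there up: hex tube 24 mm long (30 mm across flats inside, 34.4 mm outside), round collar 48 mm across and 6 mm thick, then the square head.
- insert_p: Round steel insert, fixed, 60 mm across, 20 mm tall, a brass hex nut sunk in a round recess 14 mm deep in its top, nut top level with the rim. Three like it with nuts of different, unmarked sizes; one at random is in the stand, two are spares in a wooden block to the left. Origin: centre of the underside, 45 mm above the bench. Nut flats face 30, 90, 150... degrees from its x.
- insert_q: Another such insert, same outside, origin and axes, another nut size. Each nut fits one of the sockets: one too small stops on the nut, one too big stops on the rim, both 14 mm above home. The right one goes in with 1 mm play at each flat (the nut's top edge is bevelled 1.8 mm) and 1.8 mm between its outer corners and the recess wall.
- insert_r: The third such insert, same outside, origin and axes, another nut size. Nuts and recesses are lightly oiled, so slippery. The inserts are turned about z independently of the stand.
- stand_seat (a point): Floor of the recess, on the nut's axis, of the insert in the blue comparator stand; 51 mm above the bench. A socket fully home has its open end here and its head centre 52 mm above. Stand fixed: plinth 240 x 140 mm, 45 mm high; a 245 mm tall column stands 135 mm beyond the nut along the stand's +x, its arm turned away.
- rack: Dark wooden rack, fixed, 90 x 250 mm, 30 mm high, origin under its centre; three holes in a row along its y, 80 mm apart. Two sprung balls above each socket's collar, in black posts 26 mm to its +y and -y sides, 48 mm high, hold it: pull straight up with about 10 to 20 N, free after 15 mm. Fingers fit at the -x and +x sides. The bench 110 mm before the holes (-x) is clear for rejects.
- micrometer: Blue micrometer lying on the bench, 128 x 66 mm, 16 mm high: a U-shaped frame with a spindle along its x. Origin on the spindle axis between the jaws, on the bench. Bystander.
- loupe: Black eyepiece loupe standing on the bench, 44 mm across, 38 mm high, origin under its centre. Bystander.
- oil: White oil bottle with a red cap, 44 mm across, 110 mm high, origin under its centre. Bystander.

How it is judged:
By the outcome, as a careful person would: the job done as asked, in the order asked, and still so for the second after the job is handed in, while the arm keeps its last pose, push and grip.
It also fails if it takes over 72 s, if anything falls off the work surface, if the arm or the gripper's body presses on something with over 40 N, if the wrist force passes 120 N, or if a joint passes its speed limit or range.

## Working session

There is one attempt and no reset: what is moved stays moved. The work goes in short steps, Python scripts to look and compute and a tool call to move; the robot and the scene stay as the last step left them, time stands still between calls to the robot, and variables do not carry over. Pictures are saved under pics/ and viewed, at most 10 in all, crops included, and the job is handed in when it is done.

Besides the shell and the picture viewer there is one more tool, called after ">>>" as a command line: name --argument value ..., lists and objects as JSON in quotes. send_rows: Moves the arm, as the interface text tells. Its arguments: {"type":"object","properties":{"targets":{"type":"array","items":{"type":"number"}},"newtons":{"type":"number"}},"required":["targets"]}

```bash
mkdir -p pics
cat > h.py <<'E'
from rig import monitor, eyes, job
import cv2, numpy as np, pickle
def cap(n,f):
    c=eyes.capture(n); pickle.dump(c,open(f'pics/{f}.pkl','wb')); cv2.imwrite(f'pics/{f}.png',c['img'][:,:,::-1]); return c
def load(f): return pickle.load(open(f'pics/{f}.pkl','rb'))
def ray(c,px):
    K=np.array(c['K']);u=cv2.undistortPoints(np.array(px,float).reshape(-1,1,2),K,np.array(c['distortion'],float)).reshape(-1,2)
    R=np.array(c['R']);t=np.array(c['t'])
    return -R.T@t, np.c_[u,np.ones(len(u))]@R
def onz(c,px,z):
    o,d=ray(c,px); z=np.asarray(z,float); return o+d*((z-o[2])/d[:,2])[:,None]
def proj(c,X):
    R=np.array(c['R']);return cv2.projectPoints(np.array(X,float).reshape(-1,1,3),cv2.Rodrigues(R)[0],np.array(c['t'],float),np.array(c['K']),np.array(c['distortion'],float))[0].reshape(-1,2)
E
python3 - <<'E'
from h import *
for n in ['scene','top','wrist']:
    c=cap(n,n+'0'); R=np.array(c['R']); print(n,(-R.T@np.array(c['t'])).round(),c['K'][0][0],R[2].round(2))
s=monitor.sense(); print(s)
E
```

```text
scene [1122.  628.  874.] 520.0925787375054 [-0.54 -0.45 -0.71]
top [ 310.  120. 1123.] 508.17058541983505 [ 0.18  0.01 -0.98]
wrist [ 38. 530. 372.] 360.4464041236151 [ 0.32 -0.08 -0.94]
{'time_s': 0.15, 'joints': array([ 1.11560955e+00,  3.13337423e-01,  1.49821706e+00, -1.55372626e-05,
        1.33099798e+00, -2.23419649e-01]), 'dq': array([-0.00121432, -0.00134678, -0.00251112,  0.00010636,  0.0005756 ,
       -0.00013298]), 'tau': array([ 1.80775245e-03, -4.12370539e+01, -2.59792936e+01, -1.41640467e-04,
        3.29613868e-03, -2.39295849e-05]), 'eef_pos': array([120.53711208, 510.79316708, 230.87551026]), 'ee_rot': array([-1.52610672e-04,  1.15622522e-01,  9.93293110e-01, -4.55052884e-04]), 'force': array([ 0.22014533, -0.16589716,  0.54378468]), 'wrist_torque': array([ 0.02872149, -0.02051117,  0.00509058]), 'grip_force': 0.0, 'grip_width': 1.0017905429032241}
```

View pics/top0.png

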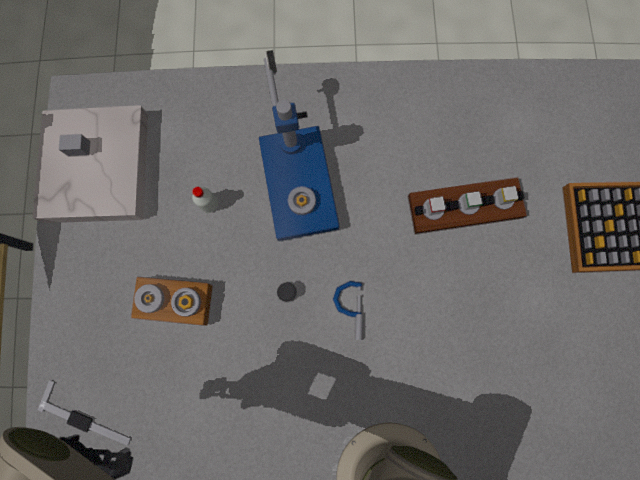

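View pics/scene0.png

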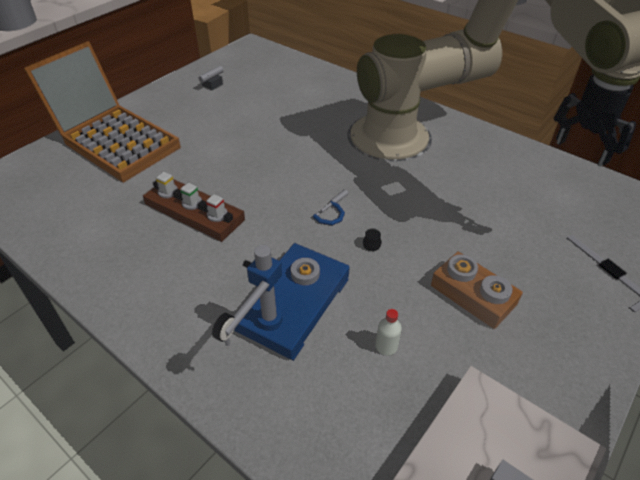

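Top view: rack with red, green and yellow sockets at about (433,205), (472,200) and (508,195). Stand insert at (302,200), spare inserts at (148,298) and (186,301), oil (200,198), loupe (287,291), micrometer (352,300). In the scene view the stand insert is at (304,270). Next, measure them.

Run:
```python
from h import *
c=load('top0'); im=c['img']; hsv=cv2.cvtColor(im,cv2.COLOR_RGB2HSV)
br=cv2.inRange(hsv,(15,120,90),(35,255,255))
for x,y in [(302,200),(148,298),(186,301)]:
    m=np.zeros_like(br); cv2.circle(m,(x,y),15,255,-1); ys,xs=np.nonzero(br&m)
    p=onz(c,[[xs.mean(),ys.mean()]],65)[0]; print('brass',(x,y),len(xs),xs.mean().round(1),ys.mean().round(1),p.round(1))
for n,p,z in [('oil',(198,191),110),('loupe',(287,291),38),('mic',(350,298),8)]: print(n,onz(c,[p],z)[0].round())
w=cv2.inRange(hsv,(0,0,165),(180,70,255))
k,l,st,ce=cv2.connectedComponentsWithStats(w[170:230,410:530])
for s,q in zip(st[1:],ce[1:]):
    if s[4]>30: print('white',s,onz(c,[q+[410,170]],80)[0].round(1))
a=cv2.resize(im[165:245,405:535],None,fx=6,fy=6,interpolation=cv2.INTER_CUBIC)[:,:,::-1]
s=load('scene0')['img']; b=cv2.resize(s[165:245,135:255],None,fx=6,fy=6,interpolation=cv2.INTER_CUBIC)[:,:,::-1]
cv2.imwrite('pics/rk.png',cv2.resize(np.vstack([a[:,:720],b]),(450,600)))
```

```text
brass (302, 200) 66 301.5 200.3 [588.1 170.5  65. ]
brass (148, 298) 34 147.5 297.5 [387.5 499.8  65. ]
brass (186, 301) 109 184.8 301.5 [377.5 419.4  65. ]
oil [603. 384. 110.]
loupe [396. 207.  38.]
mic [380.  71.   8.]
```

View pics/rk.png

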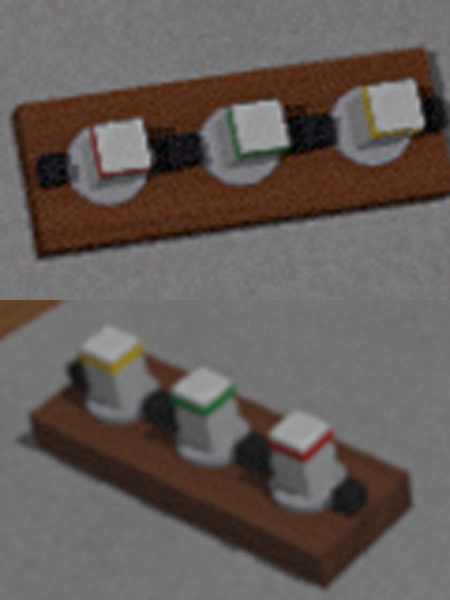

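Stand nut area is 66 px, between the spares' 34 and 109. So it's the middle size and green should fit. I'll go over the nut for a close look.

>>> send_rows --targets '[0,0,0,-0.6,-0.26,0,1,0,0,0,-0.6,-0.26,0,1,0,0,0,-0.6,-0.26,0,1,0,0,0,-0.6,-0.26,0,1,0,0,0,-0.6,-0.26,0,1]'

```text
time_s: 0.78
eef_pos: [278.8, 392.8, 231.2]
ee_rot: [-0.0, 0.116, 0.993, -0.0]
force: [0.6, 0.9, -0.2]
grip_width: 0.999
grip_force: 0.0
```

>>> send_rows --targets '[0,0,0,-0.6,-0.26,0,1,0,0,0,-0.6,-0.26,0,1,0,0,0,-0.6,-0.26,0,1,0,0,0,-0.6,-0.26,0,1,0,0,0,-0.6,-0.26,0,1]'

```text
time_s: 1.4
eef_pos: [436.0, 275.5, 231.1]
ee_rot: [-0.0, 0.116, 0.993, -0.0]
force: [-0.6, 0.7, 0.4]
grip_width: 1.001
grip_force: 0.0
```

>>> send_rows --targets '[0,0,0,-0.6,-0.26,0,1,0,0,0,-0.6,-0.26,0.4,1,0,0,0,-0.6,-0.26,0.4,1,0,0,0,-0.6,-0.26,0.4,1,0,0,0,0,0,0.4,1]'

```text
time_s: 2.02
eef_pos: [562.4, 180.8, 133.8]
ee_rot: [-0.0, 0.117, 0.993, -0.0]
force: [-0.3, -0.2, -0.7]
grip_width: 0.996
grip_force: 0.0
```

>>> send_rows --targets '[0,0,0,0,0,0,1,0,0,0,0,0,0,1]'

```text
time_s: 2.28
eef_pos: [561.1, 183.0, 136.3]
ee_rot: [0.001, 0.115, 0.993, 0.0]
force: [0.1, -0.3, -1.1]
grip_width: 0.999
grip_force: 0.0
```

Run:
```python
from h import *
c=cap('wrist','w1'); s=monitor.sense(); print(s['eef_pos'],s['ee_rot'])
print(proj(c,[[588,170.5,65]]))
```

```text
[561.24378625 183.03726236 136.63223818] [9.55644177e-04 1.15324217e-01 9.93327417e-01 2.32383237e-04]
[[309.13331099 298.7605918 ]]
```

View pics/w1.png

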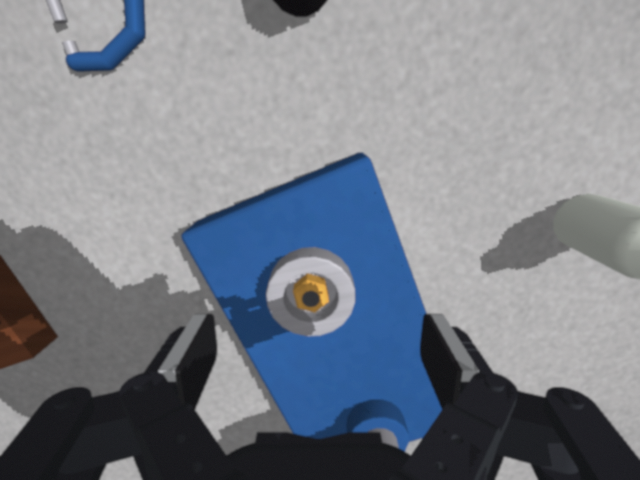

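Run:
```python
from h import *
c=load('w1'); im=c['img']
hsv=cv2.cvtColor(im,cv2.COLOR_RGB2HSV)
# top surface resampled on z=65: 0.1 mm/px
g=np.mgrid[0:700,0:700]; X=np.stack([588+(350-g[0])*.1,170.5+(350-g[1])*.1,np.full(g[0].shape,65.)],-1)
m=proj(c,X.reshape(-1,3)).reshape(700,700,2).astype(np.float32)
o=cv2.remap(im,m[...,0],m[...,1],cv2.INTER_CUBIC); cv2.imwrite('pics/nut.png',cv2.resize(o[:,:,::-1],(600,600)))
blue=cv2.inRange(hsv,(100,120,40),(130,255,255))
ro=cv2.cvtColor(o,cv2.COLOR_RGB2HSV)
sil=cv2.inRange(ro,(0,0,110),(180,60,255)); br=cv2.inRange(ro,(10,110,60),(38,255,255))
for n,k in (('rim',sil),('brass',br)):
    cs=max(cv2.findContours(k,cv2.RETR_EXTERNAL,cv2.CHAIN_APPROX_NONE)[0],key=cv2.contourArea)
    h=cv2.convexHull(cs); (x,y),r=cv2.minEnclosingCircle(h)
    e=cv2.fitEllipse(h); print(n,'area',cv2.contourArea(h)/100,'ctr',588+(350-e[0][1])*.1,170.5+(350-e[0][0])*.1,'axes',np.array(e[1])*.1,r*.1)
    if n=='brass':
        a=cv2.approxPolyDP(h,12,True)[:,0]; P=np.c_[588+(350-a[:,1])*.1,170.5+(350-a[:,0])*.1]; d=P-P.mean(0)
        print(P.round(1)); print('vert ang',np.degrees(np.arctan2(d[:,1],d[:,0])).round(1),np.hypot(*d.T).round(1))
        e=np.roll(P,-1,0)-P; print('edge ang',(np.degrees(np.arctan2(e[:,1],e[:,0]))%60).round(1),np.hypot(*e.T).round(1))
```

```text
rim area 2884.86 ctr 584.8868896484375 172.50588684082032 axes [58.51424561 64.47849731] 32.408380126953126
brass area 484.71 ctr 584.3504943847656 172.4940979003906 axes [23.84086761 27.76703491] 13.821099853515626
[[597.8 171.1]
 [592.2 161.5]
 [580.4 161.5]
 [575.4 163.6]
 [570.3 173.9]
 [575.8 183. ]
 [588.3 183.2]
 [593.2 181.9]]
vert ang [  -5.7  -53.8 -109.  -134.7  174.1  128.5   69.    46.3] [13.7 13.6 11.6 12.5 13.9 13.5 11.5 13.1]
edge ang [59.7  0.  37.2 56.3 58.9  0.9 45.1 53.1] [11.1 11.8  5.4 11.5 10.6 12.5  5.1 11.7]
```

View pics/nut.png

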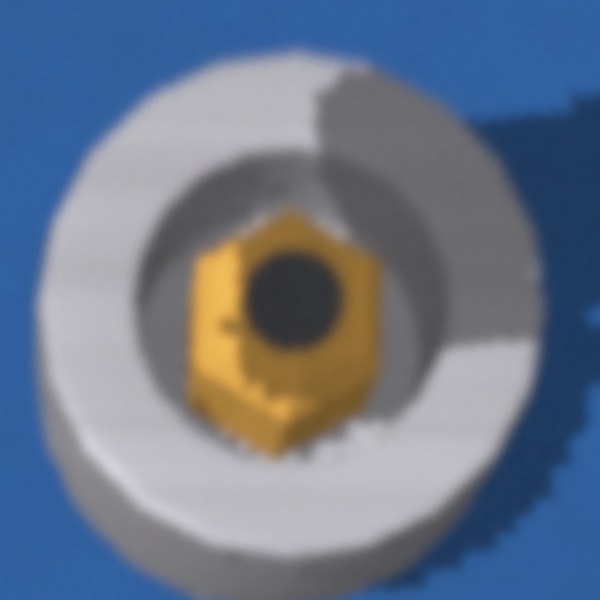

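Rectified view (0.117 mm/px): nut hole centre at (292,298), rim centre at (291,303), flats left and right at 193 and 380, giving 21.8 mm across. The insert's x is about 0 to -2 deg from world. Now for the rack.

Run:
```python
from h import *
c=load('top0'); s=load('scene0')
T=np.array([[123,146],[260,127],[393,107]])/3.75+[405,165]
S=np.array([[301,133],[205,86],[110,43]])/3.75+[135,165]
print(onz(c,T,80).round(1)); print(onz(s,S,80).round(1))
# rack top corners (crop) at z=30
print(onz(c,np.array([[13,105],[430,48],[38,256],[452,190]])/3.75+[405,165],[30,30,30,30]).round(1))
s=monitor.sense(); print(s['eef_pos'])
```

```text
[[ 567.8 -118.6   80. ]
 [ 576.8 -197.6   80. ]
 [ 586.5 -275.5   80. ]]
[[ 570.2 -111.1   80. ]
 [ 577.4 -191.3   80. ]
 [ 587.4 -272.4   80. ]]
[[ 607.   -66.3   30. ]
 [ 635.9 -320.9   30. ]
 [ 515.4  -75.5   30. ]
 [ 548.1 -325.2   30. ]]
[561.24378625 183.03726236 136.63223818]
```

>>> send_rows --targets '[0,0,10,0,0,0,1,0,0,10,0,0,0,1,0,0,10,0,0,0,1,0,0,10,0,0,0,1,0,0,10,0,0,0,1]'

```text
time_s: 2.95
eef_pos: [561.2, 183.0, 136.6]
ee_rot: [0.001, 0.527, 0.85, 0.001]
force: [-0.1, 0.1, 0.3]
grip_width: 1.003
grip_force: 0.0
```

>>> send_rows --targets '[0,0,10,0,0,0,1,0,0,10,0,0,0,1,0,0,0,-0.75,-0.05,0,1,0,0,0,-0.75,-0.05,0,1,0,0,0,-0.75,-0.05,0,1]'

```text
time_s: 3.58
eef_pos: [568.1, 46.5, 136.7]
ee_rot: [0.001, 0.664, 0.748, 0.001]
force: [0.5, 0.0, 0.2]
grip_width: 0.998
grip_force: 0.0
```

>>> send_rows --targets '[0,0,0,-0.75,-0.05,0,1,0,0,0,-0.75,-0.05,0,1,0,0,0,-0.75,-0.05,0,1,0,0,0,-0.75,-0.05,0,1,0,0,0,-0.75,-0.05,0,1]'

```text
time_s: 4.2
eef_pos: [579.6, -179.0, 136.7]
ee_rot: [0.001, 0.664, 0.748, 0.0]
force: [0.3, 0.7, -0.6]
grip_width: 0.995
grip_force: 0.0
```

>>> send_rows --targets '[0,0,0,0,0,0,1,0,0,0,0,0,0,1,0,0,0,0,0,0,1]'

```text
time_s: 4.58
eef_pos: [579.5, -176.4, 135.8]
ee_rot: [0.0, 0.664, 0.748, 0.0]
force: [0.8, -0.0, -0.4]
grip_width: 0.999
grip_force: 0.0
```

Run:
```python
from h import *
c=cap('wrist','w2'); s=monitor.sense(); q=s['ee_rot']; print(s['eef_pos'],q,'tooly',np.degrees(np.arctan2(2*q[2]**2-1,2*q[1]*q[2])))
# resample on head-top plane z=80, 0.2mm/px
g=np.mgrid[0:600,0:600]; X=np.stack([577+(300-g[0])*.1,-195+(300-g[1])*.1,np.full(g[0].shape,80.)],-1)
m=proj(c,X.reshape(-1,3)).reshape(600,600,2).astype(np.float32)
o=cv2.remap(c['img'],m[...,0],m[...,1],cv2.INTER_CUBIC)[:,:,::-1]
cv2.imwrite('pics/gr.png',np.hstack([o[::2,::2],cv2.resize(c['img'][:,:,::-1],(400,300))]))
cv2.imwrite('pics/gro.png',o)
```

```text
[ 579.43123171 -176.54539612  135.65843404] [1.52309199e-04 6.63885671e-01 7.47834063e-01 7.88569059e-05] tooly 6.806209230442699
```

View pics/gr.png

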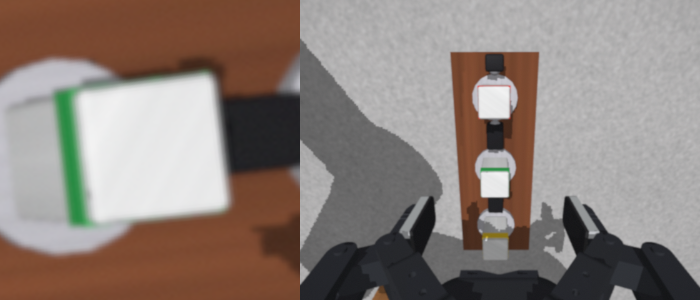

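Green head top centre is at (577.5, -195.2), 28.2 mm wide and about 7 deg yaw, matching the tool. Descending to grip, TCP z≈44.

>>> send_rows --targets '[0,0,0,-0.305,-0.068,0,1,0,0,0,0,0,0.5,1,0,0,0,0,0,0.5,1,0,0,0,0,0,0.3,1,0,0,0,0,0,0.23,1]'

```text
time_s: 5.25
eef_pos: [577.4, -196.9, 43.0]
ee_rot: [0.0, 0.665, 0.747, -0.0]
force: [0.8, -0.2, 0.4]
grip_width: 1.002
grip_force: 0.0
```

>>> send_rows --targets '[0,0,0,0,0,0,1,0,0,0,0,0,0,1]'

```text
time_s: 5.5
eef_pos: [577.9, -196.7, 44.4]
ee_rot: [0.001, 0.664, 0.747, 0.0]
force: [-0.2, -0.1, 0.4]
grip_width: 1.001
grip_force: 0.0
```

Good. Shift 1.5 mm in y and close with a firm grip.

>>> send_rows --targets '[0,0,0,0.025,0,0,-0.2,0,0,0,0,0,0,-0.5,0,0,0,0,0,0,-1,0,0,0,0,0,0,-1,0,0,0,0,0,0,-1]' --newtons 70

```text
time_s: 6.12
eef_pos: [577.4, -195.0, 43.9]
ee_rot: [0.0, 0.664, 0.747, 0.0]
force: [0.9, 0.2, 2.4]
grip_width: 0.317
grip_force: 69.4
```

>>> send_rows --targets '[0,0,0,0,0,0,-1,0,0,0,0,0,0,-1,0,0,0,0,0,0,-1]'

```text
time_s: 6.5
eef_pos: [577.4, -195.0, 43.8]
ee_rot: [0.0, 0.664, 0.747, 0.0]
force: [0.0, 1.0, 5.2]
grip_width: 0.316
grip_force: 69.8
```

>>> send_rows --targets '[0,0,0,0,0,-0.07,-1,0,0,0,0,0,-0.07,-1,0,0,0,0,0,-0.07,-1,0,0,0,0,0,-0.07,-1,0,0,0,0,0,-0.07,-1]'

```text
time_s: 7.12
eef_pos: [577.7, -194.9, 65.4]
ee_rot: [0.001, 0.664, 0.747, 0.0]
force: [1.3, -0.6, -1.8]
grip_width: 0.321
grip_force: 71.3
```

>>> send_rows --targets '[0,0,0,0,0,-0.3,-1,0,0,0,0,0,-0.5,-1,0,0,0,0,0,-0.5,-1,0,0,0,0,0,-0.5,-1,0,0,0,0,0,0,-1]'

```text
time_s: 7.75
eef_pos: [578.2, -195.3, 175.7]
ee_rot: [0.003, 0.664, 0.747, 0.001]
force: [-0.7, 0.5, -2.5]
grip_width: 0.321
grip_force: 71.3
```

>>> send_rows --targets '[0,0,0,0,0,0,-1]'

```text
time_s: 7.88
eef_pos: [576.8, -194.6, 171.8]
ee_rot: [-0.001, 0.664, 0.747, -0.0]
force: [-0.8, 0.2, -2.8]
grip_width: 0.32
grip_force: 71.3
```

Run:
```python
from h import *
c=cap('wrist','w3'); s=monitor.sense(); print(s['eef_pos'],s['ee_rot'],s['force'],s['wrist_torque'])
```

```text
[ 576.67849142 -194.57836466  171.32719259] [-1.03065716e-03  6.64457096e-01  7.47325674e-01 -2.07970216e-04] [ 0.55058387  0.85610611 -1.3567588 ] [-0.00142413 -0.0142621   0.00638685]
```

View pics/w3.png

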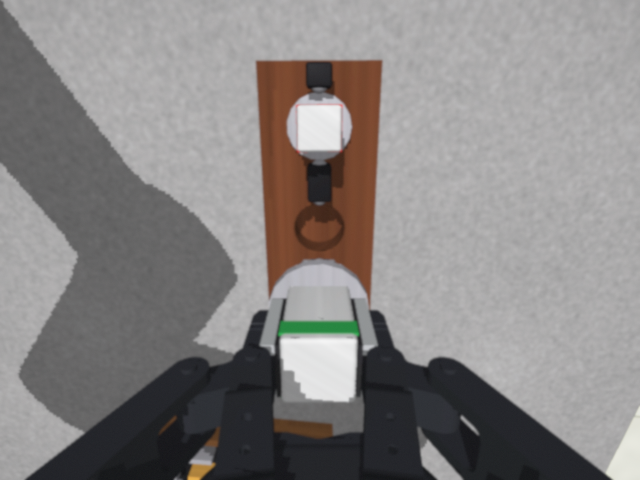

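The socket is held and free of the rack; the near top edge of the head runs (280,336) to (357,336). Working out its offset from the TCP.

Run:
```python
from h import *
c=load('w3'); tcp=np.array([576.68,-194.58,171.33]); a=np.radians(6.8)
tx=np.array([-np.sin(a),np.cos(a)]); ty=np.array([np.cos(a),np.sin(a)])
z=171.33+80-43.8
for p in onz(c,[[280,336],[357,336]],z): d=(p-tcp)[:2]; print('edge in tool xy',(d@tx).round(1),(d@ty).round(1))
# collar leftmost/rightmost/near point at z of collar top 36
for p in onz(c,[[320,259]],171.33+36-43.8): d=(p-tcp)[:2]; print('collar near',(d@tx).round(1),(d@ty).round(1))
```

```text
edge in tool xy 13.8 -13.1
edge in tool xy 13.8 13.2
collar near 24.4 0.7
```

Offset is about 0. Moving over the nut at (587.8, 171.4), turning +8 deg about tool z.

>>> send_rows --targets '[0,0,8,0,0,0,-1,0,0,0,0.6,0.007,0,-1,0,0,0,0.75,0.007,0,-1,0,0,0,0.75,0.007,0,-1,0,0,0,0.75,0.007,0,-1]'

```text
time_s: 8.55
eef_pos: [582.1, -22.5, 171.3]
ee_rot: [-0.001, 0.715, 0.699, -0.001]
force: [1.1, 0.5, -1.4]
grip_width: 0.318
grip_force: 71.3
```

>>> send_rows --targets '[0,0,0,0.75,0.007,0,-1,0,0,0,0.75,0.007,0,-1,0,0,0,0.75,0.007,0,-1,0,0,0,0.5,0.007,0,-1,0,0,0,0.3,0,0,-1]'

```text
time_s: 9.18
eef_pos: [587.9, 160.3, 171.4]
ee_rot: [-0.001, 0.715, 0.7, -0.001]
force: [0.3, 0.4, -3.3]
grip_width: 0.32
grip_force: 71.3
```

>>> send_rows --targets '[0,0,0,0.1,0,0,-1,0,0,0,0,0,0,-1,0,0,0,0,0,0,-1]'

```text
time_s: 9.55
eef_pos: [588.7, 164.0, 172.5]
ee_rot: [0.0, 0.715, 0.699, -0.0]
force: [0.6, -0.0, -2.3]
grip_width: 0.319
grip_force: 71.3
```

Run:
```python
from h import *
s=monitor.sense(); q=s['ee_rot']; print(s['eef_pos'],q,s['force'],'tooly',np.degrees(np.arctan2(2*q[2]**2-1,2*q[1]*q[2])))
```

```text
[588.72905785 163.96266188 172.45767041] [ 5.35545567e-05  7.15384312e-01  6.98731188e-01 -1.01193925e-04] [ 0.61369036 -0.01892507 -2.25223279] tooly -1.3494090136659183
```

>>> send_rows --targets '[0,0,0,0.123,-0.018,0,-1,0,0,0,0,0,0.4,-1,0,0,0,0,0,0.4,-1,0,0,0,0,0,0.15,-1,0,0,0,0,0,0,-1]'

```text
time_s: 10.18
eef_pos: [587.7, 172.4, 115.5]
ee_rot: [-0.0, 0.715, 0.699, -0.0]
force: [-0.8, -0.8, -0.8]
grip_width: 0.318
grip_force: 71.2
```

>>> send_rows --targets '[0,0,0,0,0,0,-1,0,0,0,0,0,0,-1]'

```text
time_s: 10.42
eef_pos: [588.0, 172.4, 116.4]
ee_rot: [0.0, 0.715, 0.699, 0.001]
force: [-0.7, -0.5, -2.7]
grip_width: 0.318
grip_force: 71.2
```

Run:
```python
from h import *
c=cap('wrist','w4'); t=cap('scene','s4'); s=monitor.sense(); print(s['eef_pos'])
a=c['img'][150:450,170:470,::-1]; u,v=proj(t,[[588,171,70]])[0].astype(int)
b=t['img'][v-50:v+50,u-50:u+50,::-1]
cv2.imwrite('pics/v4.png',np.hstack([cv2.resize(a,(400,400)),cv2.resize(b,(400,400),interpolation=cv2.INTER_CUBIC)]))
```

```text
[587.84657499 172.40430621 116.01771042]
```

View pics/v4.png

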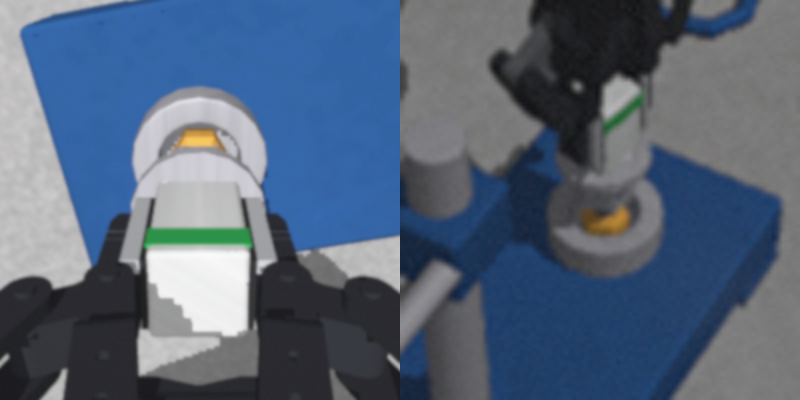

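Left panel: nut flat centred at about x=200, in line with the socket at 199. Right panel: socket directly above the nut. Lowering gently with a 1 mm y trim.

>>> send_rows --targets '[0,0,0,-0.015,0,0.1,-1,0,0,0,0,0,0.07,-1,0,0,0,0,0,0.03,-1,0,0,0,0,0,0.03,-1,0,0,0,0,0,0.03,-1]'

```text
time_s: 11.15
eef_pos: [587.9, 171.7, 100.0]
ee_rot: [0.0, 0.715, 0.699, 0.0]
force: [0.4, 2.1, 1.5]
grip_width: 0.321
grip_force: 71.5
```

>>> send_rows --targets '[0,0,0,0,0,0.03,-1,0,0,0,0,0,0,-1]'

```text
time_s: 11.4
eef_pos: [588.0, 172.0, 98.2]
ee_rot: [0.0, 0.715, 0.699, 0.001]
force: [2.0, 5.0, -1.6]
grip_width: 0.319
grip_force: 71.2
```

Entering the recess, with a slight +y contact force. Trim y by +0.6 mm and continue.

>>> send_rows --targets '[0,0,0,0.01,0.005,0.03,-1,0,0,0,0,0,0.03,-1,0,0,0,0,0,0.03,-1,0,0,0,0,0,0.03,-1,0,0,0,0,0,0,-1]'

```text
time_s: 12.02
eef_pos: [588.0, 172.1, 90.6]
ee_rot: [0.0, 0.715, 0.699, 0.0]
force: [2.2, 3.8, -2.8]
grip_width: 0.315
grip_force: 71.1
```

>>> send_rows --targets '[0,0,0,0,0,0.03,-1,0,0,0,0,0,0,-1]'

```text
time_s: 12.28
eef_pos: [588.0, 172.1, 89.0]
ee_rot: [0.0, 0.715, 0.699, 0.0]
force: [3.2, 3.5, -2.7]
grip_width: 0.318
grip_force: 71.2
```

>>> send_rows --targets '[0,0,0,0.005,0.005,0.02,-1,0,0,0,0,0,0.015,-1,0,0,0,0,0,0,-1,0,0,0,0,0,0,-1]'

```text
time_s: 12.78
eef_pos: [588.2, 172.3, 88.8]
ee_rot: [0.0, 0.715, 0.699, -0.0]
force: [-4.2, 1.6, 13.0]
grip_width: 0.32
grip_force: 73.5
```

TCP is at 88.8, exactly the home height, with 13 N of floor reaction. One last look to confirm.

Run:
```python
from h import *
c=cap('wrist','w5'); t=cap('scene','s5'); s=monitor.sense(); print(s['eef_pos'],s['ee_rot'],s['force'])
u,v=proj(t,[[588,171,70]])[0].astype(int)
cv2.imwrite('pics/v5.png',np.hstack([cv2.resize(c['img'][150:450,170:470,::-1],(400,400)),cv2.resize(t['img'][v-50:v+50,u-50:u+50,::-1],(400,400),interpolation=cv2.INTER_CUBIC)]))
```

```text
[588.16601776 172.23201647  88.76969999] [ 2.39625061e-04  7.14898379e-01  6.99228319e-01 -8.64805204e-05] [-3.79501989  2.08283497 12.53414289]
```

View pics/v5.png

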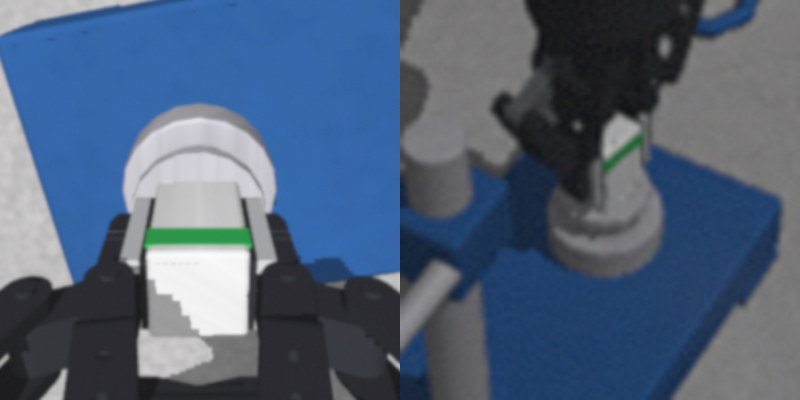

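Both views show the collar just above the insert's rim (left at about (200,150), right at (605,215)). The socket is upright and held.

```bash
python3 -c "
from rig import job; print(job.finish_job())"
```

```text
the job is handed in; nothing more can be done
None
```

The green-banded socket is fully seated on the stand's nut, upright and still held in the gripper; it was the first I tried, picked because the nut measured about 22 mm across flats, and the red and yellow sockets stayed in the rack.

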